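Rack the press guide pins nose-in

ROBOT

A 6-joint arm with a two-finger parallel gripper is mounted at the origin on the work surface. World frame = base frame: x ahead of the robot, y to its left, z up, the work surface at z = 0. Lengths are in mm, angles in rad, forces in N, time in s.
With the tool pointing down it reaches from about 350 to 975 mm from the base axis. Payload 7.1 kg.
Tool frame: the origin (TCP) lies at the centre of the arm's flange, where the gripper is bolted on; the fingertips stand 182 mm ahead of it and the grasp point (between the pads) lies 163 mm ahead of it; x points along the fingers, y is the direction in which the jaws open and shut, and the axes are right-handed (so a half turn about x gives the same grasp; the last joint's range is limited). The gripper opens to 88 mm and grips with 3 to 60 N. Pads are 20 mm wide; open, the fingers measure 115 mm over their backs; the gripper's body (75 mm by 178 mm) begins 61 mm behind the grasp point.
Start: joints at [1.259, 0.423, 1.63, -0, 1.089, -0.019], TCP at [180.365, 598.394, 404.675] pointing down, gripper open.
Joint ranges: [-3, 3], [-0.9, 2.11], [0.09, 2.58], [-1.31, 4.45], [0.11, 2.69], [-2.54, 2.54]. Speed limits (rad/s): [2.39, 2.39, 3.01, 3.14, 3.14, 3.14].

INTERFACE

Orientations are given as a rotation vector (axis times angle).
In Python, from workcell import readout, viewer, workorder, models gives the robot as it stands. The module is installed in compiled form; this text tells all that it offers.
- The arm moves only by the tool apply_moves, never from a script. Its argument "commands" is a list that holds one entry, the list of rows, each a list of 4 numbers: the shift along the world's x, y, z in m, then the turn about the world's z in rad. A call has 1 to 8 rows; each row is the pose to reach, as a shift and turn from the pose commanded when the call began; what a row does not reach only later rows make up. A row lasts 1/8 s, in which the tool goes at most 62.5 mm and 10.7 degrees, less where a joint would pass 70% of its speed; a pose out of reach is approached as far as the arm can. A call with a gripper value outside its range is refused whole. "gripper" is the finger opening in m, from 0 to 0.0878, set as the call begins (left out, the last holds). The fingers move at their own pace and stop on an object; the grip force is fixed at half the most. Time passes only in rows, so rows that repeat a pose let the fingers close. It gives the time, the measured TCP pose, the force and the opening at its end, in the units of the state.
- readout.get_obs(): the state, without advancing time (a new reading comes with each control period).
- viewer.get_image(name): name is "scene" or "top"; returns a dict with "color" (384x512x3 uint8, red, green, blue), "vertical_fov" (degrees; the focal length in pixels is half the picture's height over the tangent of half this angle, whatever the lens; pixels are square), "cx", "cy" (the principal point, pixels), "rvec" (rotation vector, rad) and "tvec" (3), from world to camera coordinates, as OpenCV has them. Camera axes: x right, y down, z forward; pixel columns grow to the right and rows downward; lengths in mm; the calibration is good to about 2 mm. A picture is of the moment at which its call begins. There is no depth.
- workorder.close_job(): hands the job in, once; it reports no verdict.
Trained networks look in the newest picture that a camera, given by its name, has taken for a name from the list of things; names that differ only in an ending like _2 or _b are one class to them, and where a whole thing is asked for, a point or a joint stands for the part that bears it (a point fixed in the world has none). Each returns a list of dicts, best first, with "conf" (0 to 1); they miss things now and then, are a little off and sometimes report something else, mostly with a low value. They report only what shows in the picture. A call takes as long as a camera call.
- models.search_frame(camera, label): "position" ([x, y, z] in mm, in world coordinates, good to about 4 mm: the middle of the surface that is visible of it).
- models.place_of(camera, label): "position" ([x, y, z] in mm, in world coordinates, good to about 4 mm: a listed point, or the origin of a listed thing).
The state is a dict: "t": time; "qpos": joint angles; "qvel": joint speeds; "joint_torque": joint torques, N m; "ee_pos": TCP position; "orientation": TCP orientation; "ft_force": force on the tool from outside, world axes, zero at the start; "moment": the same for the moment, N m; "width": finger opening in mm.
Only numpy, scipy, OpenCV 4.12 (cv2) and the standard library are available. Lean on these libraries where they do the work, as an engineer would, in place of code of your own. Each camera call takes 0.05 s, during which the arm holds its last target.

TASK

Put the two loose guide pins into the two empty lanes of the pin rack, one in each, lying like the pin already racked in the middle: chamfered nose pushed fully home in the bore of the end plate. The chamfer is hard to see, so feel for it: the chamfered end slips into the bore, a square end stops at its mouth, and such a pin must be turned end for end. Leave the racked pin and the other things on the bench where they are, and let go of the pins.

Things in the scene. Friction and masses are not known exactly. Their poses are not given: they have to be found in the camera images.
- pin_1: loose aluminium pin, 24 mm diameter, 130 mm long, about 0.16 kg. Origin at its middle, x axis along it. One end is square; the other has a lead-in chamfer, tapering from 24 mm to a 12 mm nose over the last 9 mm. Which end (+x or -x) is chamfered is not told and may differ between the pins. Starts lying level in its rest, axis 40 mm above the bench
- pin_2: loose aluminium pin, 24 mm diameter, 130 mm long, about 0.16 kg. Origin at its middle, x axis along it. One end is square; the other has a lead-in chamfer, tapering from 24 mm to a 12 mm nose over the last 9 mm. Which end (+x or -x) is chamfered is not told and may differ between the pins. Starts lying level in its rest, axis 40 mm above the bench
- racked_pin: a third pin of the same kind and size, already racked nose-in in the middle lane; origin at its middle, x axis along it. Stays where it is
- rest_1: fixed black rest under pin_1: base 100 x 46 x 8 mm, two V-notched supports 12 mm thick, 38 mm either side of the middle along x, hold the pin's axis 40 mm above the bench; flanks rise to that height, and the pin's middle 60 mm is free for fingers. Origin under its centre, x along the pin
- rest_2: fixed black rest under pin_2, like rest_1
- rack: fixed rack, base 158 (x) x 250 (y) x 10 mm, origin under its middle. Aluminium end plate 14 mm thick, 83 mm high, its +x face at x = -60 mm. Three lanes along x at y = 80, 0, -80 mm, each with V supports (45 degree flanks up to the pin's axis height, 17 mm each side; 12 mm thick) at x = -39 and 37 mm, free for fingers between; pins slide on them with ordinary friction
- lane_left (a point): the empty lane at the rack's +y side. Origin at the centre of the bore's mouth, 48 mm above the bench (axis height of a racked pin); x points out of the bore along the lane, z up. Bore 20 mm, through the plate: a chamfered nose enters 6 mm till its taper seats on the rim (pin middle at x = 59 mm); a square end stops at the mouth (pin middle at x = 65 mm)
- lane_right (a point): the empty lane at the rack's -y side. Origin at the centre of the bore's mouth, 48 mm above the bench (axis height of a racked pin); x points out of the bore along the lane, z up. Bore 20 mm, through the plate: a chamfered nose enters 6 mm till its taper seats on the rim (pin middle at x = 59 mm); a square end stops at the mouth (pin middle at x = 65 mm)
- tablet: bystander: opened tablet shell 130 x 200 x 8 mm lying flat, origin under its centre
- screwdriver: bystander: screwdriver 190 mm long with a blue handle, lying along its x
- parts_box: bystander: clear open parts box 140 x 100 x 45 mm, origin under its centre

How it is judged:
By the outcome, as a careful person would: the job done as asked, in the order asked, and still so for the second after the job is handed in, with the robot touching nothing.
It also fails if it takes over 72 s, if anything falls off the work surface, if the arm or the gripper's body presses on something with over 40 N, if the wrist force passes 120 N, or if a joint passes its speed limit or range.

## Working session

There is one attempt and no reset: what is moved stays moved. The work goes in short steps, Python scripts to look and compute and a tool call to move; the robot and the scene stay as the last step left them, time stands still between calls to the robot, and variables do not carry over. Pictures are saved under pics/ and viewed, and the job is handed in when it is done.

Besides the shell and the picture viewer there is one more tool, called as name([rows], argument=value, ...), one row to a line, values as JSON. apply_moves: Moves the arm, as the interface text tells. Its arguments: {"type":"object","properties":{"commands":{"type":"array","items":{"type":"array","items":{"type":"array","items":{"type":"number"}}}},"gripper":{"type":"number"}},"required":["commands"]}

```bash
mkdir -p pics; ls; cat > h.py <<'E'
import numpy as np,cv2
from workcell import readout,viewer,workorder,models
def snap(n,f):
    im=viewer.get_image(n); cv2.imwrite('pics/'+f,cv2.cvtColor(im['color'],cv2.COLOR_RGB2BGR)); return im
def cam(im):
    H=im['color'].shape[0]; f=H/2/np.tan(np.radians(im['vertical_fov'])/2)
    K=np.array([[f,0,im['cx']],[0,f,im['cy']],[0,0,1]]); R=cv2.Rodrigues(np.array(im['rvec'],float))[0]; return K,R,np.array(im['tvec'],float)
def ray(im,u,v,z):
    K,R,t=cam(im); d=R.T@np.linalg.solve(K,[u,v,1]); c=-R.T@t; return c+d*(z-c[2])/d[2]
def proj(im,p):
    K,R,t=cam(im); q=K@(R@np.array(p,float)+t); return q[:2]/q[2]
E
python3 - <<'E'
from h import *
o=readout.get_obs(); print(o)
for c in ['top','scene']:
    im=snap(c,c+'1.png'); print(c,{k:v for k,v in im.items() if k!='color'})
    for l in ['pin_1','rest_1','racked_pin','rack','lane_left','lane_right']:
        print(l,[(np.round(d['position'],1),round(d['conf'],2)) for d in models.place_of(c,l)])
E
```

```text
pics
{'t': 0.0, 'qpos': array([ 1.25899108e+00,  4.23827959e-01,  1.63067330e+00, -8.47867204e-07,
        1.08862669e+00, -1.89826103e-02]), 'qvel': array([ 0.00026208,  0.00058569,  0.00035514,  0.00106733, -0.0002323 ,
       -0.00113239]), 'joint_torque': array([-1.13639224e-03, -5.44614208e+01, -2.73676479e+01,  6.42417488e-02,
        2.26552121e-02, -1.80210468e-04]), 'ee_pos': array([180.28990508, 598.14217872, 403.91609953]), 'orientation': array([ 0.22864848,  1.55880151, -0.23103447]), 'ft_force': array([-0.32230565, -0.49367049,  0.16465916]), 'moment': array([-0.01248461,  0.00278072, -0.02892166]), 'width': 87.71090332151384}
top {'vertical_fov': 57.23720747214249, 'cx': 261.6747284828958, 'cy': 186.04805260292997, 'rvec': array([ 2.12813092, -2.14597629,  0.16704305]), 'tvec': array([  81.84187401,  612.47425078, 1004.71370053])}
pin_1 [(array([ 631.4, -133.2,   37.3]), 0.92), (array([ 433.8, -345.7,   38.9]), 0.58), (array([510.8,  76.2,  49.2]), 0.39)]
rest_1 [(array([ 636.3, -134.4,   -0.8]), 0.67), (array([ 439.2, -348.1,   -2.7]), 0.59), (array([519.6, 478.6,   4.
[... 221 characters left out ...]
 [(array([509.3,  78. ,  48.6]), 0.88)]
scene {'vertical_fov': 51.09819117862195, 'cx': 260.441555062221, 'cy': 188.88442511270804, 'rvec': array([ 2.32853466,  0.79726058, -0.30637854]), 'tvec': array([-509.9971127 , -213.79361176, 1649.83715922])}
pin_1 [(array([ 433.7, -347.8,   38.2]), 0.76)]
rest_1 [(array([ 442.4, -348.1,   -1.9]), 0.59), (array([ 626.3, -133.9,    1.5]), 0.53)]
racked_pin [(array([576. , 151.9,  47.5]), 0.77), (array([ 432.5, -344.5,   41.8]), 0.25)]
rack [(array([577.6, 151.7,  -5. ]), 0.71), (array([ 435.9, -349.7,   -2. ]), 0.48)]
lane_left [(array([523.5, 234.3,  51.3]), 0.74)]
lane_right [(array([510.1,  71.8,  53.5]), 0.88), (array([517.1, 475.1,   0.6]), 0.53)]
```

View pics/top1.png

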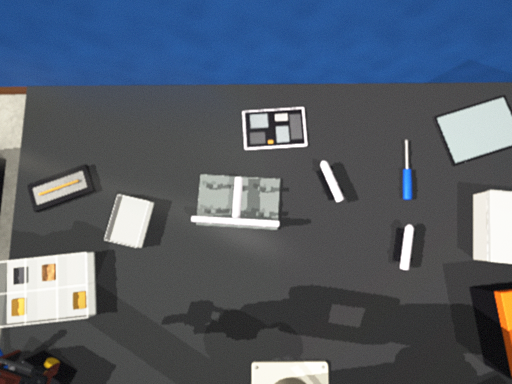

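View pics/scene1.png

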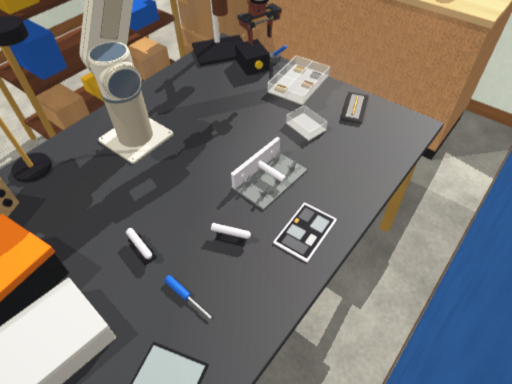

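```bash
python3 - <<'E'
import cv2
a=cv2.imread('pics/top1.png');b=cv2.imread('pics/scene1.png')
def crop(i,x,y,w,h):return cv2.resize(i[y:y+h,x:x+w],(400,300),interpolation=cv2.INTER_CUBIC)
import numpy as np
o=np.vstack([np.hstack([crop(a,310,150,80,60),crop(a,370,215,80,60)]),np.hstack([crop(a,180,160,120,90),crop(b,220,130,100,75)])])
cv2.imwrite('pics/c1.png',o)
o=np.vstack([np.hstack([crop(b,190,200,80,60),crop(b,100,215,80,60)])]);cv2.imwrite('pics/c2.png',o)
E
cat > seg.py <<'E'
from h import *
def pinseg(im,p,z,th=150,win=30):
    """fit blob near world p; returns pixel centre, dir, length,width, and world ends at height z"""
    u,v=proj(im,p); g=cv2.cvtColor(im['color'],cv2.COLOR_RGB2GRAY)
    m=(g>th).astype(np.uint8); n,l,s,c=cv2.connectedComponentsWithStats(m)
    best=None
    for k in range(1,n):
        if s[k,4]<60 or s[k,4]>1500: continue
        ys,xs=np.where(l==k); d=np.min(np.hypot(xs-u,ys-v))
        if best is None or d<best[0]: best=(d,k,xs,ys)
    d,k,xs,ys=best; P=np.c_[xs,ys].astype(float); c=P.mean(0); w,V=np.linalg.eigh(np.cov(P.T)); a=V[:,1]; q=(P-c)@a; r=(P-c)@V[:,0]
    e=[c+a*(q.min()-.5),c+a*(q.max()+.5)]
    return c,e,q.ptp()+1 if hasattr(q,'ptp') else np.ptp(q)+1,np.ptp(r)+1,s[k,4],d
if __name__=='__main__':
    for cn in ['top','scene']:
        im=viewer.get_image(cn)
        for p in [(631,-133,40),(434,-346,40)]:
            for th in (110,150,190):
                c,e,L,W,A,d=pinseg(im,p,40,th)
                z=48 if cn=='top' else 45
                w=[ray(im,*x,z) for x in e]; dd=w[1]-w[0]
                print(cn,th,c.round(1),round(L,1),round(W,1),A,round(d,1),'mid',((w[0]+w[1])/2).round(1),'len',np.linalg.norm(dd).round(1),'yaw',np.degrees(np.arctan2(dd[1],dd[0])).round(1))
E
python3 seg.py
```

```text
top 110 [331.2 181.2] 46.7 10.7 413 0.1 mid [ 628.7 -131.1   48. ] len 140.4 yaw -158.4
top 150 [331.1 181. ] 45.8 9.9 381 0.1 mid [ 628.9 -131.1   48. ] len 137.7 yaw -158.1
top 190 [331.1 181.1] 44.9 9.2 350 0.1 mid [ 628.6 -130.9   48. ] len 134.9 yaw -158.3
top 110 [406.3 247.5] 47.6 11.5 469 0.5 mid [ 430.8 -343.4   48. ] len 138.1 yaw 168.6
top 150 [406.4 247.1] 47.1 10.4 424 0.5 mid [ 431.1 -343.6   48. ] len 136.7 yaw 168.6
top 190 [406.3 247.3] 46.5 9.8 390 0.5 mid [ 431.7 -343.5   48. ] len 135.0 yaw 168.5
scene 110 [230.2 230.2] 42.0 9.9 355 0.2 mid [ 631.1 -136.9   45. ] len 138.6 yaw -157.7
scene 150 [230.2 230. ] 41.5 8.5 298 0.2 mid [ 631.  -136.3   45. ] len 137.0 yaw -157.9
scene 190 [230.3 229.7] 40.6 7.2 244 0.2 mid [ 631.  -134.8   45. ] len 134.0 yaw -157.7
scene 110 [138.5 242.7] 37.8 10.0 315 0.4 mid [ 432.3 -348.7   45. ] len 146.2 yaw -11.5
scene 150 [138.4 242.6] 36.8 9.2 283 0.4 mid [ 431.3 -348.6   45. ] len 142.6 yaw -11.4
scene 190 [138.6 242.6] 35.8 8.4 250 0.4 mid [ 432.  -348.2   45. ] len 138.7 yaw -11.2
```

View pics/c1.png

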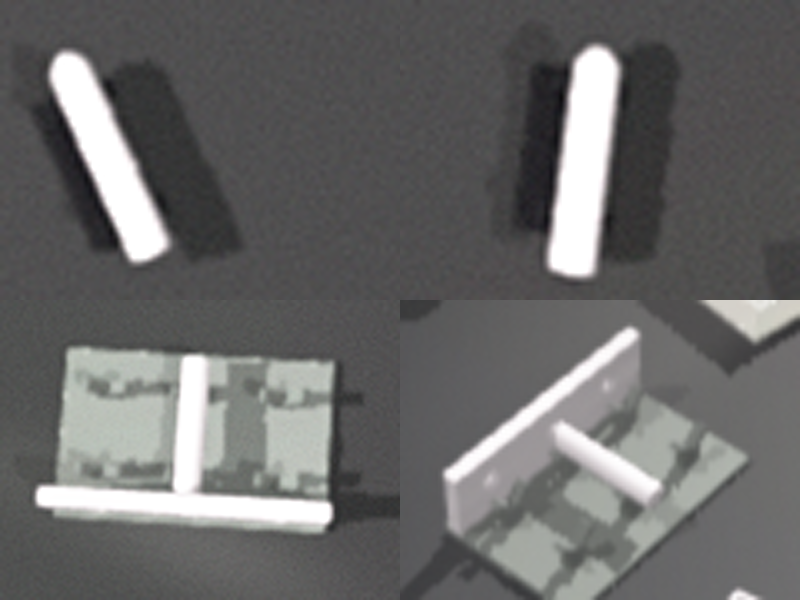

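View pics/c2.png

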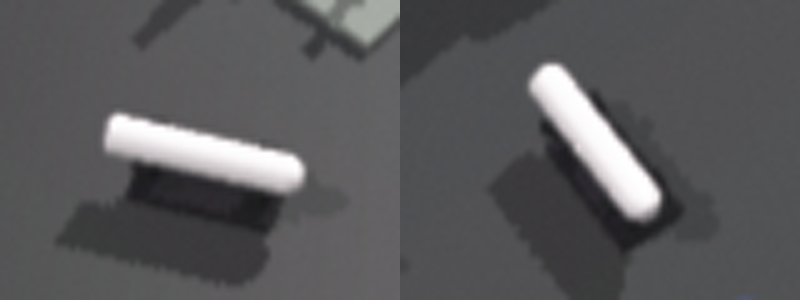

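```bash
cat > rackfit.py <<'E'
from h import *
from scipy.optimize import minimize
def model(im,q,S=8):
    x,y,a=q; c,s=np.cos(a),np.sin(a)
    W=lambda P:[proj(im,(x+c*p[0]-s*p[1],y+s*p[0]+c*p[1],p[2])) for p in P]
    H,Wd=im['color'].shape[:2]; u0,v0=WIN[:2]; w,h=WIN[2:]
    m=np.zeros((h*S,w*S),np.uint8)
    def fill(P):
        p=(np.array(W(P))-[u0,v0]+.5)*S
        cv2.fillConvexPoly(m,cv2.convexHull(p.astype(np.float32)).astype(np.int32),255)
    fill([(-74,-125,83),(-60,-125,83),(-60,125,83),(-74,125,83)])
    t=np.linspace(0,2*np.pi,24)
    fill([(xx,12*np.cos(k),48+12*np.sin(k)) for xx in (-60,64) for k in t])
    return cv2.GaussianBlur(cv2.resize(m,(w,h),interpolation=cv2.INTER_AREA),(3,3),.6).astype(float)/255
o=readout.get_obs(); R=cv2.Rodrigues(o['orientation'])[0]; print('toolR',R.round(3).tolist())
print('jaw heading',np.degrees(np.arctan2(R[1,1],R[0,1])),'az',np.degrees(np.arctan2(o['ee_pos'][1],o['ee_pos'][0])))
for cn in ['top','scene']:
    im=viewer.get_image(cn); g=cv2.cvtColor(im['color'],cv2.COLOR_RGB2GRAY).astype(float)
    WIN=(180,160,120,90) if cn=='top' else (220,130,100,75)
    G=g[WIN[1]:WIN[1]+WIN[3],WIN[0]:WIN[0]+WIN[2]]; G=np.clip((G-175)/65,0,1)
    f=lambda q:((model(im,(q[0],q[1],q[2]/100))-G)**2).sum()
    best=None
    for a in (-6,-3,0):
        r=minimize(f,[576,150,a],method='Nelder-Mead',options=dict(initial_simplex=[[576,150,a],[584,150,a],[576,158,a],[576,150,a+3]],xatol=.05,fatol=.01))
        if best is None or r.fun<best.fun:best=r
    q=best.x;print(cn,q[:2].round(1),'yaw deg',np.degrees(q[2]/100).round(2),best.fun)
    m=model(im,(q[0],q[1],q[2]/100)); cv2.imwrite('pics/fit_%s.png'%cn,cv2.resize((np.dstack([G,m,G])*255).astype(np.uint8),(480,360)))
E
python3 rackfit.py
```

```text
toolR [[0.0, 0.289, 0.957], [0.0, 0.957, -0.289], [-1.0, 0.0, 0.0]]
jaw heading 73.22385689911671 az 73.22623555805382
top [574.3 151.8] yaw deg -3.97 140.42900659509658
scene [576.2 152.1] yaw deg -3.61 94.1434960154151
```

apply_moves([
  [[0.028,-0.046,0,-0.15],[0.056,-0.092,0,-0.3],[0.084,-0.138,0,-0.45],[0.112,-0.184,0,-0.6],[0.14,-0.23,0,-0.75],[0.168,-0.276,0,-0.9],[0.196,-0.322,0,-1.05],[0.224,-0.368,0,-1.2]],
])

```text
t: 1.9
ee_pos: [405.1, 228.9, 405.0]
orientation: [1.156, 1.243, -1.154]
ft_force: [1.3, -0.5, -0.2]
width: 87.7
```

apply_moves([
  [[0.028,-0.046,0,-0.16],[0.056,-0.092,0,-0.32],[0.084,-0.138,0,-0.48],[0.112,-0.184,-0.03,-0.64],[0.14,-0.23,-0.06,-0.8],[0.168,-0.276,-0.08,-0.96],[0.196,-0.322,-0.1,-1.12],[0.225,-0.362,-0.1,-1.265]],
], gripper=0.06)

```text
t: 2.9
ee_pos: [629.5, -133.4, 302.7]
orientation: [2.012, 0.387, -2.018]
ft_force: [-0.8, 1.0, -0.3]
width: 60.1
```

```bash
python3 - <<'E'
from h import *
o=readout.get_obs(); R=cv2.Rodrigues(o['orientation'])[0]; print(o['t'],o['ee_pos'],np.degrees(np.arctan2(R[1,1],R[0,1])),R[:,0])
im=snap('scene','s2.png'); a=cv2.cvtColor(im['color'],cv2.COLOR_RGB2BGR)
cv2.imwrite('pics/s2c.png',cv2.resize(a[100:280,130:370],(720,540),interpolation=cv2.INTER_CUBIC))
E
```

```text
2.9 [ 629.4559025  -133.39497829  302.67211978] -68.33380635935758 [-3.24921897e-03  7.55687217e-04 -9.99994436e-01]
```

View pics/s2c.png

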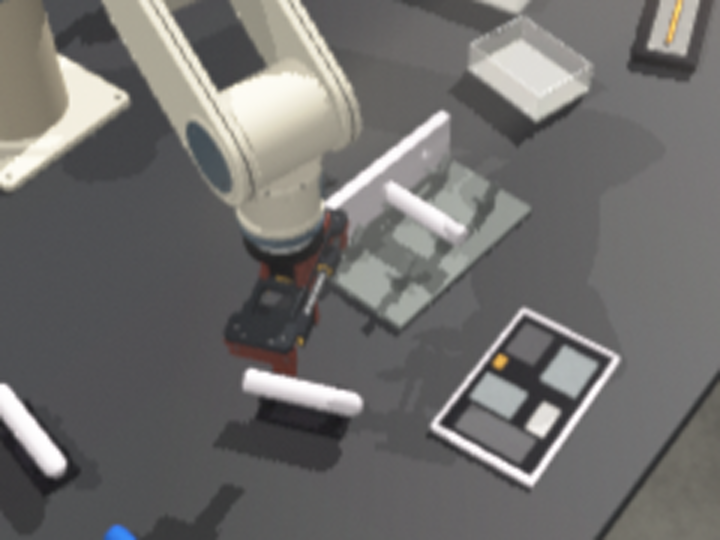

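The gripper (crop ~(290,320)) hangs right above pin A (crop ~(300,390)). Its far end at (355,402) looks tapered and its near end at (250,380) looks square. Next I descend.

apply_moves([
  [[0,0,-0.03,0],[0,0,-0.06,0],[0,0,-0.08,0],[0,0,-0.095,0],[0,0,-0.1,0],[0,0,-0.1,0]],
])

```text
t: 3.7
ee_pos: [629.6, -131.6, 204.9]
orientation: [2.011, 0.391, -2.011]
ft_force: [-0.1, 0.6, 0.7]
width: 60.1
```

apply_moves([
  [[0,0,0,0],[0,0,0,0],[0,0,0,0],[0,0,0,0]],
], gripper=0.0)

```text
t: 4.2
ee_pos: [630.3, -133.1, 205.7]
orientation: [2.012, 0.387, -2.006]
ft_force: [1.4, -17.7, 5.8]
width: 23.7
```

apply_moves([
  [[0,-0.002,0,0],[0,-0.002,0.01,0],[0,-0.002,0.03,0],[0,-0.002,0.06,0],[0,-0.002,0.1,0],[0,-0.002,0.1,0]],
])

```text
t: 4.95
ee_pos: [630.5, -133.6, 309.2]
orientation: [2.017, 0.388, -2.003]
ft_force: [0.1, 0.7, -2.5]
width: 23.5
```

```bash
python3 - <<'E'
from h import *
o=readout.get_obs(); R=cv2.Rodrigues(o['orientation'])[0]; print(o['t'],o['ee_pos'],np.degrees(np.arctan2(R[1,1],R[0,1])),R[:,0],o['ft_force'],o['moment'],o['width'])
im=snap('scene','s3.png'); a=cv2.cvtColor(im['color'],cv2.COLOR_RGB2BGR)
cv2.imwrite('pics/s3c.png',cv2.resize(a[100:280,130:370],(720,540),interpolation=cv2.INTER_CUBIC))
E
```

```text
4.95 [ 630.47490029 -133.60670403  309.16782372] -67.99845880359246 [ 0.00680375 -0.00139898 -0.99997588] [ 0.066688    0.66040985 -2.4663793 ] [-0.08004095  0.19094482 -0.00685918] 23.467359399577294
```

View pics/s3c.png

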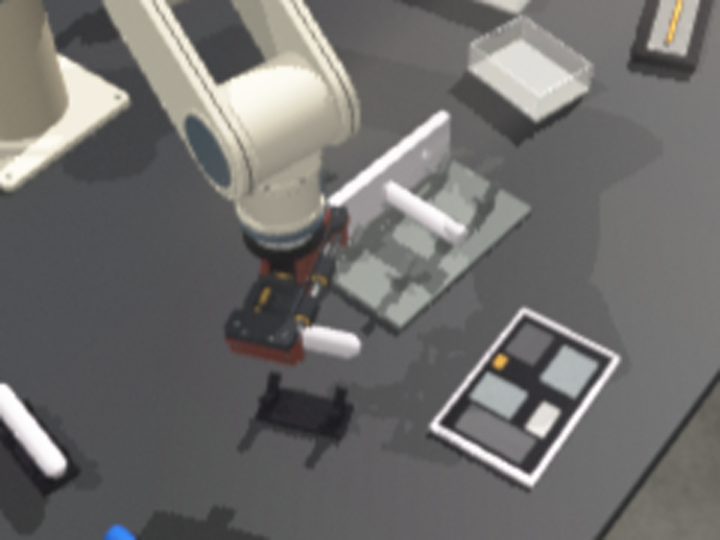

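apply_moves([
  [[-0.002,0.023,0,0.168],[-0.004,0.046,0,0.336],[-0.007,0.069,0,0.504],[-0.009,0.092,0,0.672],[-0.011,0.115,0,0.84],[-0.014,0.138,0,1.008],[-0.016,0.161,0,1.176],[-0.018,0.184,0,1.344]],
])

```text
t: 6.0
ee_pos: [610.5, 51.2, 303.3]
orientation: [1.087, 1.284, -1.091]
ft_force: [0.1, -0.1, -1.8]
width: 23.5
```

apply_moves([
  [[-0.002,0.023,0,0.168],[-0.004,0.046,0,0.336],[-0.007,0.069,0,0.504],[-0.009,0.092,0,0.672],[-0.011,0.115,0,0.84],[-0.014,0.138,0,1.008],[-0.016,0.161,0,1.176],[-0.019,0.181,0,1.347]],
])

```text
t: 7.0
ee_pos: [591.5, 232.1, 303.2]
orientation: [0.047, 1.573, -0.049]
ft_force: [-0.0, 0.8, -1.7]
width: 23.2
```

apply_moves([
  [[0,0,0,0],[0,0,0,0],[0,0,0,0]],
])

```text
t: 7.38
ee_pos: [592.4, 230.5, 304.4]
orientation: [0.054, 1.571, -0.055]
ft_force: [-0.1, 0.3, -2.1]
width: 23.4
```

```bash
python3 - <<'E'
from h import *
o=readout.get_obs(); R=cv2.Rodrigues(o['orientation'])[0]; print(o['t'],o['ee_pos'],np.degrees(np.arctan2(R[1,1],R[0,1])),R[:,0],o['qpos'])
A=[]
for c,w in (('scene',(200,100,120,90)),('top',(180,150,120,90))):
    im=snap(c,c+'4.png'); a=cv2.cvtColor(im['color'],cv2.COLOR_RGB2BGR);x,y,W,H=w
    A.append(cv2.resize(a[y:y+H,x:x+W],(400,300),interpolation=cv2.INTER_CUBIC))
cv2.imwrite('pics/c4.png',np.hstack(A))
E
```

```text
7.375 [592.36185393 230.53476626 304.35991895] 86.02304946260483 [-6.70224331e-04 -3.91746403e-04 -9.99999699e-01] [ 3.52448232e-01  5.59821756e-01  1.66804077e+00 -1.72049286e-04
  9.14494389e-01 -1.14883204e+00]
```

View pics/c4.png

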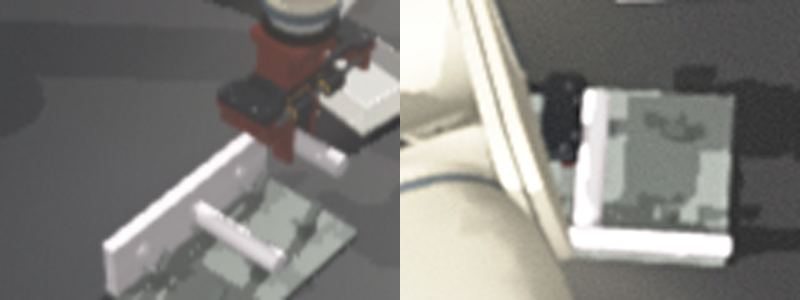

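apply_moves([
  [[0,0,-0.025,0],[0,0,-0.05,0],[0,0,-0.07,0],[0,0,-0.082,0],[0,0,-0.086,0],[0,0,-0.088,0],[0,0,-0.088,0]],
])

```text
t: 8.35
ee_pos: [592.6, 231.5, 217.2]
orientation: [0.053, 1.569, -0.052]
ft_force: [0.6, 0.0, -1.2]
width: 23.5
```

apply_moves([
  [[0,0,-0.002,0],[0,0,-0.004,0],[0,0,-0.004,0]],
])

```text
t: 8.72
ee_pos: [593.0, 230.7, 215.2]
orientation: [0.052, 1.568, -0.053]
ft_force: [-4.1, -7.3, 17.2]
width: 23.5
```

apply_moves([
  [[0,0,0.001,0],[0,0,0.001,0],[0,0,0.001,0],[0,0,0.001,0]],
], gripper=0.045)

```text
t: 9.22
ee_pos: [592.3, 231.5, 213.5]
orientation: [0.052, 1.57, -0.052]
ft_force: [-0.7, 1.5, -0.4]
width: 44.8
```

```bash
python3 - <<'E'
from h import *
A=[]
for c,w in (('scene',(200,100,120,90)),('top',(180,150,120,90))):
    im=snap(c,c+'5.png'); a=cv2.cvtColor(im['color'],cv2.COLOR_RGB2BGR);x,y,W,H=w
    A.append(cv2.resize(a[y:y+H,x:x+W],(400,300),interpolation=cv2.INTER_CUBIC))
cv2.imwrite('pics/c5.png',np.hstack(A))
E
```

```text
(no output)
```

View pics/c5.png

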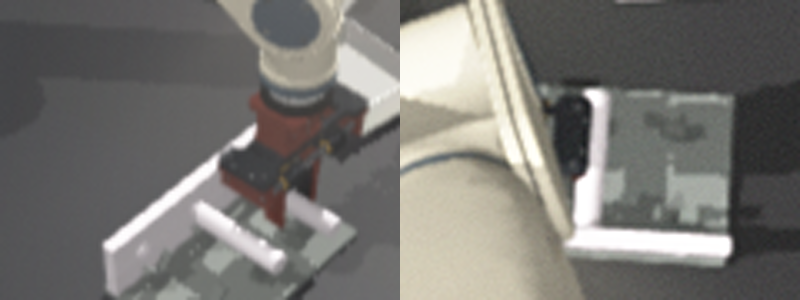

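The pin now lies in the left lane beside the racked one (left crop ~(325,210)). I close the gripper on it again and check the side force.

apply_moves([
  [[0,0,0,0],[0,0,0,0],[0,0,0,0],[0,0,0,0]],
], gripper=0.0)

```text
t: 9.82
ee_pos: [592.3, 229.2, 213.7]
orientation: [0.049, 1.572, -0.055]
ft_force: [0.0, -13.6, 5.3]
width: 23.4
```

apply_moves([
  [[0,-0.002,0,0],[-0.002,-0.002,0,0],[-0.004,-0.0015,0,0],[-0.004,-0.0015,0,0]],
])

```text
t: 10.32
ee_pos: [589.1, 229.4, 214.4]
orientation: [0.052, 1.568, -0.052]
ft_force: [3.1, -6.0, 3.5]
width: 23.5
```

apply_moves([
  [[-0.001,0,0,0],[-0.002,0,0,0],[-0.002,0,0,0]],
])

```text
t: 10.7
ee_pos: [587.3, 229.6, 214.5]
orientation: [0.052, 1.567, -0.052]
ft_force: [3.3, -6.3, 4.1]
width: 23.5
```

apply_moves([
  [[-0.001,0,0,0],[-0.002,0,0,0],[-0.002,0,0,0]],
])

```text
t: 11.08
ee_pos: [585.3, 229.7, 214.5]
orientation: [0.052, 1.567, -0.052]
ft_force: [2.4, -6.3, 4.1]
width: 23.5
```

apply_moves([
  [[-0.001,-0.0005,0,0],[-0.002,-0.0005,0,0],[-0.002,-0.0005,0,0]],
])

```text
t: 11.45
ee_pos: [582.6, 229.3, 214.0]
orientation: [0.052, 1.569, -0.052]
ft_force: [3.1, -4.5, 3.3]
width: 23.2
```

apply_moves([
  [[-0.001,0,0,0],[-0.002,0,0,0],[-0.002,0,0,0]],
])

```text
t: 11.82
ee_pos: [580.5, 229.3, 213.9]
orientation: [0.052, 1.57, -0.052]
ft_force: [2.1, -3.8, 3.9]
width: 23.5
```

apply_moves([
  [[-0.001,0,0,0],[-0.002,0,0,0],[-0.002,0,0,0]],
])

```text
t: 12.2
ee_pos: [579.1, 229.4, 213.9]
orientation: [0.052, 1.568, -0.052]
ft_force: [4.8, -5.1, 0.2]
width: 23.6
```

apply_moves([
  [[-0.001,0,0,0],[-0.002,0,0,0],[-0.002,0,0,0]],
])

```text
t: 12.58
ee_pos: [578.3, 229.4, 214.3]
orientation: [0.053, 1.564, -0.051]
ft_force: [10.1, -5.7, -1.7]
width: 23.5
```

apply_moves([
  [[-0.001,0,0,0],[-0.002,0,0,0],[-0.002,0,0,0]],
])

```text
t: 12.95
ee_pos: [577.6, 229.5, 214.8]
orientation: [0.053, 1.56, -0.05]
ft_force: [14.2, -6.8, -3.3]
width: 23.5
```

apply_moves([
  [[0,0,0,0],[0,0,0,0],[0,0,0,0],[0,0,0.02,0],[0,0,0.06,0],[0,0,0.1,0],[0,0,0.1,0]],
], gripper=0.05)

```text
t: 13.82
ee_pos: [575.4, 229.9, 318.4]
orientation: [0.055, 1.563, -0.05]
ft_force: [0.5, 0.6, -1.0]
width: 49.9
```

apply_moves([
  [[-0.01,-0.06,0,-0.16],[-0.02,-0.12,0,-0.32],[-0.03,-0.18,0,-0.48],[-0.04,-0.24,0,-0.64],[-0.06,-0.3,0,-0.8],[-0.08,-0.36,0,-0.96],[-0.1,-0.42,0,-1.12],[-0.12,-0.48,0,-1.28]],
])

```text
t: 14.82
ee_pos: [454.1, -249.3, 313.5]
orientation: [1.047, 1.305, -1.047]
ft_force: [0.9, 0.3, -0.7]
width: 50.2
```

```bash
python3 - <<'E'
from h import *
o=readout.get_obs(); R=cv2.Rodrigues(o['orientation'])[0]; print(o['t'],o['ee_pos'],np.degrees(np.arctan2(R[1,1],R[0,1])))
A=[]
for c,w in (('scene',(220,120,100,75)),('top',(180,150,120,90))):
    im=snap(c,c+'6.png'); a=cv2.cvtColor(im['color'],cv2.COLOR_RGB2BGR);x,y,W,H=w
    A.append(cv2.resize(a[y:y+H,x:x+W],(400,300),interpolation=cv2.INTER_CUBIC))
    print(c,[(np.round(d['position'],1),round(d['conf'],2)) for d in models.place_of(c,'pin_1')+models.place_of(c,'racked_pin')])
cv2.imwrite('pics/c6.png',np.hstack(A))
E
```

```text
14.825 [ 454.14193034 -249.34524859  313.5419514 ] 12.534903955872597
scene [(array([ 431.6, -344.5,   40.4]), 0.84), (array([583.6, 231.5,  47.4]), 0.78), (array([574.4, 150.1,  46.4]), 0.21), (array([574.8, 151.1,  46.9]), 0.66)]
top [(array([583.2, 231.1,  45.9]), 0.68), (array([575.4, 147.6,  45.8]), 0.89)]
```

View pics/c6.png

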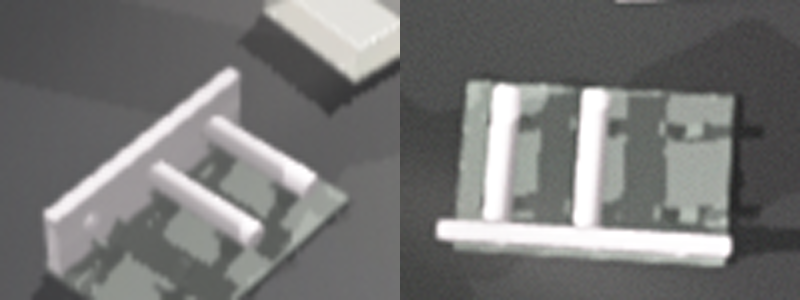

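```bash
cat > prof.py <<'E'
from h import *
import sys
from scipy.ndimage import map_coordinates
x0,y0,a=575.3,152,np.radians(-3.8); c,s=np.cos(a),np.sin(a)
W=lambda p:(x0+c*p[0]-s*p[1],y0+s*p[0]+c*p[1],p[2])
n=sys.argv[1]
for cn in ['top','scene']:
    im=viewer.get_image(cn); g=cv2.cvtColor(im['color'],cv2.COLOR_RGB2GRAY).astype(float)
    cv2.imwrite('pics/%s%s.png'%(cn,n),cv2.cvtColor(im['color'],cv2.COLOR_RGB2BGR))
    for y in (80,0,-80):
        xs=np.arange(40,85,.5); out=[]
        for z in (50,54,58):
            for dy in (-6,-3,0,3,6):
                q=np.array([proj(im,W((x,y+dy,z))) for x in xs]); v=map_coordinates(g,[q[:,1],q[:,0]],order=1)
                th=185; i=[k for k in range(len(v)-1) if v[k]>=th>v[k+1]]
                out.append(round(xs[i[-1]]+.5*(v[i[-1]]-th)/(v[i[-1]]-v[i[-1]+1]),1) if i else None)
        print(cn,y,out)
E
python3 prof.py 7; python3 - <<'E'
import cv2
a=cv2.imread('pics/scene7.png'); cv2.imwrite('pics/c7.png',cv2.resize(a[140:190,235:305],(700,500),interpolation=cv2.INTER_CUBIC))
E
```

```text
top 80 [np.float64(67.1), np.float64(67.6), np.float64(67.9), np.float64(68.3), np.float64(68.1), np.float64(66.5), np.float64(67.0), np.float64(67.3), np.float64(67.6), np.float64(67.1), np.float64(65.9), np.float64(66.3), np.float64(66.6), np.float64(66.9), np.float64(66.2)]
top 0 [np.float64(68.6), np.float64(68.8), np.float64(68.6), np.float64(68.4), np.float64(68.0), np.float64(68.0), np.float64(68.0), np.float64(67.9), np.float64(67.6), np.float64(67.2), np.float64(67.2), np.float64(67.3), np.float64(67.1), np.float64(66.8), np.float64(66.4)]
top -80 [None, None, None, None, None, None, None, None, None, None, None, None, None, None, None]
scene 80 [np.float64(62.0), np.float64(61.5), np.float64(61.8), np.float64(61.2), np.float64(60.4), np.float64(63.8), np.float64(63.9), np.float64(63.4), np.float64(62.6), np.float64(60.2), np.float64(66.1), np.float64(65.6), np.float64(64.7), np.float64(62.2), np.float64(46.6)]
scene 0 [np.float64(62.0), np.float64(61.8), np.float64(62.0), np.float64(62.1), np.float64(61.3), np.float64(64.0), np.float64(64.2), np.float64(64.3), np.float64(63.5), np.float64(61.5), np.float64(66.3), np.float64(66.5), np.float64(65.8), np.float64(63.9), None]
scene -80 [None, None, None, None, None, None, None, None, None, None, None, None, None, None, None]
```

View pics/c7.png

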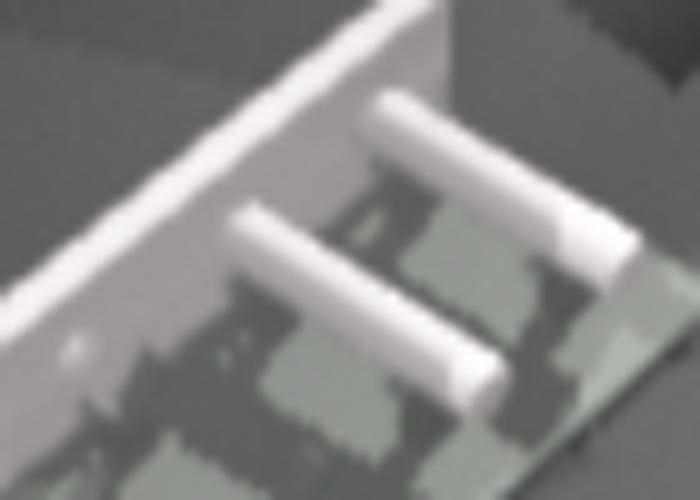

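apply_moves([
  [[-0.003,-0.014,0,-0.17],[-0.006,-0.028,0,-0.34],[-0.009,-0.042,0,-0.51],[-0.012,-0.056,0,-0.68],[-0.015,-0.07,0,-0.85],[-0.018,-0.084,0,-1.02],[-0.022,-0.097,0,-1.19],[-0.022,-0.097,0,-1.36]],
], gripper=0.06)

```text
t: 16.23
ee_pos: [434.0, -344.1, 313.6]
orientation: [1.983, 0.434, -1.983]
ft_force: [0.5, -0.6, 0.8]
width: 59.9
```

apply_moves([
  [[0,0,0,-0.16],[0,0,0,-0.32],[0,0,0,-0.48],[0,0,0,-0.628],[0,0,-0.02,-0.628],[0,0,-0.02,-0.628]],
])

```text
t: 16.98
ee_pos: [433.6, -343.2, 292.6]
orientation: [-2.118, 0.201, 2.123]
ft_force: [0.1, -0.1, -0.0]
width: 59.9
```

```bash
python3 - <<'E'
from h import *
o=readout.get_obs(); R=cv2.Rodrigues(o['orientation'])[0]; print(o['t'],o['ee_pos'],np.degrees(np.arctan2(R[1,1],R[0,1])),o['qpos'])
A=[]
for c,w in (('scene',(90,180,100,75)),('top',(360,200,100,75))):
    im=snap(c,c+'8.png'); a=cv2.cvtColor(im['color'],cv2.COLOR_RGB2BGR);x,y,W,H=w
    A.append(cv2.resize(a[y:y+H,x:x+W],(400,300),interpolation=cv2.INTER_CUBIC))
cv2.imwrite('pics/c8.png',np.hstack(A))
E
```

```text
16.975 [ 433.61313151 -343.18613219  292.61008917] -100.91460995014297 [-6.91047344e-01  4.76378867e-01  1.86223674e+00  9.75744673e-05
  8.05936077e-01  1.07017530e+00]
```

View pics/c8.png

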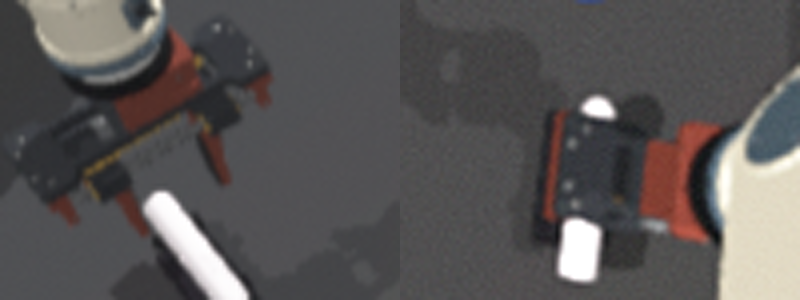

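apply_moves([
  [[0,0,-0.03,0],[0,0,-0.06,0],[0,0,-0.08,0],[0,0,-0.088,0],[0,0,-0.089,0],[0,0,-0.089,0]],
])

```text
t: 17.82
ee_pos: [433.7, -345.0, 205.5]
orientation: [-2.122, 0.206, 2.119]
ft_force: [-0.5, 0.2, 0.6]
width: 60.0
```

apply_moves([
  [[0,0,0,0],[0,0,0,0],[0,0,0,0],[0,0,0,0]],
], gripper=0.0)

```text
t: 18.32
ee_pos: [433.3, -346.4, 205.5]
orientation: [-2.124, 0.208, 2.121]
ft_force: [-12.2, -19.9, 8.1]
width: 23.6
```

apply_moves([
  [[-0.001,-0.002,0,0],[-0.001,-0.002,0.01,0],[-0.001,-0.002,0.03,0],[-0.001,-0.002,0.06,0],[-0.001,-0.002,0.1,0],[-0.001,-0.002,0.11,0],[-0.001,-0.002,0.11,0],[-0.001,-0.002,0.11,0]],
])

```text
t: 19.32
ee_pos: [431.9, -346.3, 313.3]
orientation: [-2.117, 0.204, 2.122]
ft_force: [-0.2, 0.2, -0.5]
width: 23.2
```

```bash
python3 - <<'E'
from h import *
o=readout.get_obs(); R=cv2.Rodrigues(o['orientation'])[0]; print(o['t'],o['ee_pos'],np.degrees(np.arctan2(R[1,1],R[0,1])),o['ft_force'],o['width'])
E
```

```text
19.325 [ 431.86624693 -346.30224317  313.30198489] -101.06253289528753 [-0.2363103   0.24516698 -0.51403085] 23.205174082838063
```

apply_moves([
  [[0.007,0.021,0,0.16],[0.015,0.041,0,0.32],[0.022,0.062,0,0.48],[0.03,0.083,0,0.64],[0.037,0.104,0,0.8],[0.045,0.124,0,0.96],[0.052,0.145,0,1.12],[0.06,0.166,0,1.28]],
])

```text
t: 20.32
ee_pos: [492.0, -179.9, 313.1]
orientation: [1.551, 0.946, -1.555]
ft_force: [0.5, 0.0, -1.4]
width: 23.2
```

apply_moves([
  [[0.007,0.021,0,0.16],[0.015,0.041,0,0.32],[0.022,0.062,0,0.48],[0.03,0.083,0,0.64],[0.037,0.104,0,0.8],[0.045,0.124,0,0.96],[0.052,0.145,0,1.12],[0.06,0.166,0,1.28]],
])

```text
t: 21.32
ee_pos: [552.0, -14.1, 313.0]
orientation: [0.601, 1.489, -0.603]
ft_force: [0.4, -0.0, -1.9]
width: 22.7
```

apply_moves([
  [[0.007,0.021,0,0.16],[0.015,0.041,0,0.32],[0.022,0.062,0,0.48],[0.03,0.083,0,0.64],[0.03,0.083,0,0.709],[0.03,0.083,0,0.709],[0.03,0.083,0,0.709],[0.03,0.083,0,0.709]],
])

```text
t: 22.32
ee_pos: [582.2, 67.9, 314.3]
orientation: [0.053, 1.571, -0.053]
ft_force: [-0.7, 0.1, -1.6]
width: 23.5
```

```bash
python3 - <<'E'
from h import *
o=readout.get_obs(); R=cv2.Rodrigues(o['orientation'])[0]; print(o['t'],o['ee_pos'],np.degrees(np.arctan2(R[1,1],R[0,1])))
A=[]
for c,w in (('scene',(200,120,120,90)),('top',(180,150,120,90))):
    im=snap(c,c+'9.png'); a=cv2.cvtColor(im['color'],cv2.COLOR_RGB2BGR);x,y,W,H=w
    A.append(cv2.resize(a[y:y+H,x:x+W],(400,300),interpolation=cv2.INTER_CUBIC))
cv2.imwrite('pics/c9.png',np.hstack(A))
E
```

```text
22.325 [582.1624239   67.93295512 314.28445916] 86.15809096718917
```

View pics/c9.png

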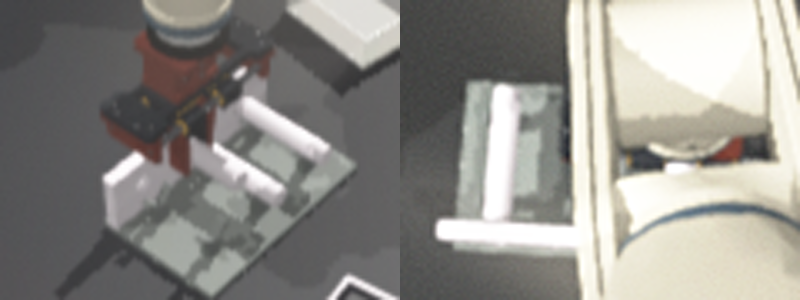

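```bash
python3 - <<'E'
from h import *
im=viewer.get_image('scene')
a=cv2.cvtColor(im['color'],cv2.COLOR_RGB2BGR)
cv2.imwrite('pics/c10.png',cv2.resize(a[120:200,210:310],(750,600),interpolation=cv2.INTER_CUBIC))
for p in [(647,64,150),(582,68,150),(517,72,150),(639,147,48)]: print(p,(proj(im,p)-[210,120])*7.5)
E
```

```text
(647, 64, 150) [465.11467108 402.76618025]
(582, 68, 150) [353.21807988 331.62525926]
(517, 72, 150) [245.97635773 263.44378205]
(639, 147, 48) [554.28262645 438.26783433]
```

View pics/c10.png

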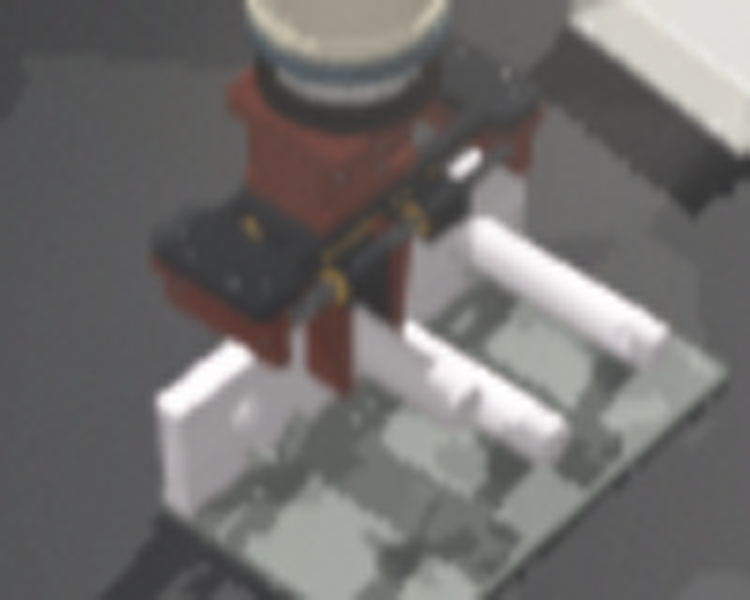

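apply_moves([
  [[0,0,-0.03,0],[0,0,-0.06,0],[0,0,-0.08,0],[0,0,-0.092,0],[0,0,-0.096,0],[0,0,-0.098,0],[0,0,-0.098,0]],
])

```text
t: 23.35
ee_pos: [582.6, 68.3, 217.2]
orientation: [0.052, 1.569, -0.052]
ft_force: [0.1, -0.3, -1.0]
width: 22.8
```

apply_moves([
  [[0,0,-0.002,0],[0,0,-0.004,0],[0,0,-0.004,0]],
])

```text
t: 23.72
ee_pos: [582.5, 68.4, 212.9]
orientation: [0.052, 1.57, -0.052]
ft_force: [-0.3, 2.3, -0.3]
width: 23.9
```

apply_moves([
  [[0,0,0,0],[0,0,0,0],[0,0,0,0],[0,0,0,0]],
], gripper=0.045)

```text
t: 24.22
ee_pos: [582.3, 68.2, 212.7]
orientation: [0.052, 1.57, -0.052]
ft_force: [-0.2, -0.5, 0.5]
width: 44.9
```

apply_moves([
  [[0,0,0,0],[0,0,0,0],[0,0,0,0],[0,0,0,0]],
], gripper=0.0)

```text
t: 24.72
ee_pos: [582.3, 68.4, 212.7]
orientation: [0.052, 1.57, -0.051]
ft_force: [0.2, 2.1, 1.1]
width: 23.4
```

Nearly centred, with only 2 N of side force. Now I push along the lane in 2 mm steps. A square end would stop after about 7 mm and a seated nose after about 13 mm.

apply_moves([
  [[-0.001,0,0,0],[-0.002,0,0,0],[-0.004,0,0,0],[-0.004,0,0,0]],
])

```text
t: 25.22
ee_pos: [578.5, 68.4, 213.0]
orientation: [0.052, 1.569, -0.052]
ft_force: [0.1, 2.9, 2.2]
width: 23.2
```

apply_moves([
  [[-0.001,0.0005,0,0],[-0.002,0.0005,0,0],[-0.002,0.0005,0,0]],
])

```text
t: 25.6
ee_pos: [576.3, 68.8, 212.7]
orientation: [0.052, 1.57, -0.052]
ft_force: [1.9, 3.4, 0.8]
width: 23.2
```

apply_moves([
  [[-0.001,0,0,0],[-0.002,0,0,0],[-0.002,0,0,0]],
])

```text
t: 25.98
ee_pos: [574.4, 68.8, 212.8]
orientation: [0.052, 1.57, -0.052]
ft_force: [3.5, 3.6, 2.7]
width: 23.6
```

apply_moves([
  [[-0.001,0,0,0],[-0.002,0,0,0],[-0.002,0,0,0]],
])

```text
t: 26.35
ee_pos: [572.5, 68.8, 212.9]
orientation: [0.052, 1.57, -0.052]
ft_force: [3.0, 4.2, 3.0]
width: 23.2
```

apply_moves([
  [[-0.001,0.0005,0,0],[-0.002,0.0005,0,0],[-0.002,0.0005,0,0]],
])

```text
t: 26.72
ee_pos: [570.2, 69.2, 212.7]
orientation: [0.052, 1.57, -0.052]
ft_force: [2.4, 4.3, 2.7]
width: 23.5
```

apply_moves([
  [[-0.001,0,0,0],[-0.002,0,0,0],[-0.002,0,0,0]],
])

```text
t: 27.1
ee_pos: [568.7, 69.2, 212.8]
orientation: [0.052, 1.569, -0.052]
ft_force: [5.1, 3.5, 1.0]
width: 23.4
```

apply_moves([
  [[-0.001,0,0,0],[-0.002,0,0,0],[-0.002,0,0,0]],
])

```text
t: 27.48
ee_pos: [567.9, 69.1, 213.1]
orientation: [0.052, 1.565, -0.052]
ft_force: [9.6, 1.8, -1.3]
width: 23.3
```

apply_moves([
  [[-0.001,0,0,0],[-0.002,0,0,0],[-0.002,0,0,0]],
])

```text
t: 27.85
ee_pos: [567.1, 69.1, 213.6]
orientation: [0.052, 1.561, -0.051]
ft_force: [13.4, 1.5, -4.1]
width: 23.5
```

apply_moves([
  [[0,0,0,0],[0,0,0,0],[0,0,0,0],[0,0,0.02,0],[0,0,0.06,0],[0,0,0.1,0],[0,0,0.12,0]],
], gripper=0.05)

```text
t: 28.72
ee_pos: [564.6, 69.3, 336.3]
orientation: [0.052, 1.566, -0.051]
ft_force: [-0.1, 0.7, -0.6]
width: 50.1
```

apply_moves([
  [[-0.01,-0.05,0,0],[-0.02,-0.1,0,0],[-0.03,-0.15,0,0],[-0.04,-0.2,0,0],[-0.05,-0.25,0,0],[-0.06,-0.3,0,0],[-0.07,-0.35,0,0],[-0.07,-0.35,0,0]],
])

```text
t: 29.72
ee_pos: [493.5, -283.6, 334.1]
orientation: [0.054, 1.569, -0.056]
ft_force: [-0.3, 0.1, -1.1]
width: 49.9
```

```bash
python3 prof.py 11 | sed 's/np.float64(\([0-9.]*\))/\1/g'; python3 - <<'E'
import cv2,numpy as np
f=lambda n,x,y,w,h:cv2.resize(cv2.imread('pics/'+n)[y:y+h,x:x+w],(400,300),interpolation=cv2.INTER_CUBIC)
o=np.vstack([np.hstack([f('scene11.png',220,130,100,75),f('top11.png',180,150,120,90)]),np.hstack([f('scene11.png',0,0,512,384),f('top11.png',0,0,512,384)])])
cv2.imwrite('pics/c11.png',o)
E
```

```text
top 80 [66.8, 67.5, 68.0, 68.3, 68.1, 66.3, 66.9, 67.4, 67.7, 67.1, 65.7, 66.2, 66.7, 67.0, 66.2]
top 0 [67.3, 68.1, 68.2, 68.2, 67.9, 66.6, 67.4, 67.4, 67.5, 67.1, 66.0, 66.6, 66.7, 66.7, 66.2]
top -80 [66.3, 67.0, 67.4, 67.5, 67.0, 65.5, 66.2, 66.6, 66.8, 66.3, 64.8, 65.5, 65.9, 66.0, 65.5]
scene 80 [61.9, 61.5, 61.7, 61.2, 60.5, 63.7, 63.9, 63.4, 62.6, 60.2, 66.1, 65.6, 64.7, 62.2, 45.0]
scene 0 [58.6, 60.1, 61.1, 61.2, 60.6, 62.2, 63.3, 63.4, 62.8, 60.6, 65.5, 65.6, 65.1, 63.0, None]
scene -80 [57.4, 59.7, 60.8, 60.8, 59.8, 61.6, 62.9, 63.1, 62.2, 59.8, 65.0, 65.3, 64.6, 62.5, None]
```

View pics/c11.png

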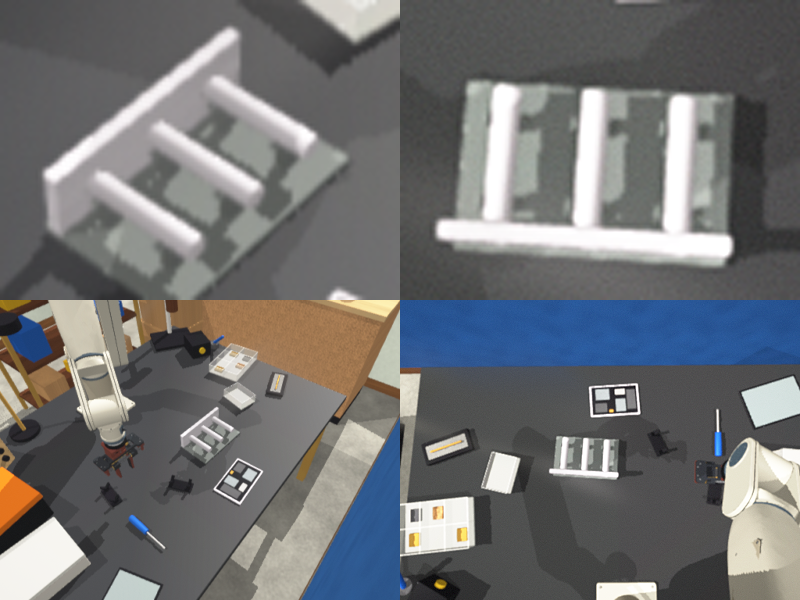

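```bash
python3 -c "
from workcell import workorder
print(workorder.close_job())"
```

```text
the job is handed in; nothing more can be done
None
```

I racked both loose pins nose-in, one in each empty lane, let go of them and handed the job in at about 30 s of the 72 s allowed.

- **Turning:** In the pictures the chamfers seemed to be at the far end of both pins. I turned each end for end on the way to the rack: the first went in the left lane, the second in the right.
- **Feel:** Each pin slid past the point where a square end should have stopped, with only about 2–3.5 N of friction. It stopped within about 1 mm of the expected home position, as the force rose to about 14 N.
- **Last pictures:** The outer ends of both pins lie within about 1 mm of the racked pin's end in both cameras; a square end would stick out 6 mm. The racked pin and the bystanders look undisturbed, and the gripper is clear of everything.
- **Disagreement:** The side forces showed that my camera positions were about 2–3 mm too far towards +y. I corrected for this by feel. It caused up to about 20 N of side force while gripping on the rests. The first pin met the rack with about 17 N when I set it down.
- **Not checked:** I did not push the pins again from behind after letting go.

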